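# Set the vision trainer's level by clicks and start it

### The job

Set the exercise level on the grey trainer console. Its big dial carries no numbers and its white line points anywhere, so count from the stop: hold the dial pressed down (it is locked while up), wind it gently anticlockwise until you feel it meet its stop, then turn it clockwise exactly six clicks from its rest position by the stop and let it spring back up. Then press the start key all the way down and let go. Do not ram the dial down or wrench it against the stop, and leave the small knob and everything lying about as they are.

Things in the scene. Friction and masses are not known exactly. Their poses are not given: they have to be found in the camera images.
- console: Trainer console: grey steel case fixed to the bench, 200 (x) x 290 (y) x 85 mm high. Its aluminium top panel carries a big black dial, a round start key, a small knob, a rocker switch and two lamps. Origin: centre of its underside; x to its back, y to its left (seen from its front, the robot's side), z up. The other grey box (vent slots on top, no dial) is a power supply.
- dial_seat (a point): Point fixed on the console, at (-15, 62, 85) mm in its frame: where the dial's vertical axis meets the panel. Nothing higher than 25 mm above the panel stands within 60 mm of it.
- dial: The big black level dial, turning about the vertical z. Origin on its axis, at the panel when up. Round grip 38 mm across, 13 to 45 mm above its origin; under it a skirt 52 mm across, 9 to 13 mm high, whose top is a ledge for fingertips to press on. Up, it is locked (1 deg of play); pressed 3.5 mm or more it turns. Spring: 4 N to start, 8 N at the bottom, 5 mm down; let go, it springs up.
- dial_grip (a point): Middle of the dial's grip, on the axis, 29 mm above the dial's origin. Clicks: 12 deg each, clockwise from above = higher, 0 (next to the stop) to 14; it starts anywhere from click 2 to 7. A detent takes about 0.1 N m to turn out of and past half way pulls into the next click; let go, it rests at a whole click. A squeeze of 15 to 25 N hardly slips.
- dial_mark (a point): Outer end of the white line on top of the dial, 18 mm from the axis and 45 mm above the dial's origin, so 130 mm above the console's underside when the dial is up; it turns and sinks with the dial. Where it points at click 0 differs from console to console (by up to 45 deg either way).
- stop_post: Rubber-buffered stop inside the console, not visible, which the dial's lug meets at 42 mm from the axis when wound back, 3 deg anticlockwise of click 0. It gives by 10 N per mm (0.3 N m per deg at the dial) and bears up to 0.4 N m. Where it lies differs from console to console and must be felt. Let go there, the dial springs back to click 0. Origin on the dial's axis at the panel, z up.
- index: The fixed part of the dial's click mechanism inside the console, not visible; clicks and stop belong to it. Origin on the dial's axis at the panel, z up. It was fitted at any angle, so where click 0 lies must be found at the stop. It does not turn in use.
- bush: Steel bush on the panel round the dial's stem, 26 mm across, 4 mm high, which the dial's skirt meets when pressed down fully. Origin: centre of its underside.
- start (a joint): Travel of the start key in m: 0 up, 0.005 fully down (5 N there; springs back).
- start_top (a point): Centre of the top of the start key, a round grey key 30 mm across in a black housing at the panel's front right, at (-45, -90) mm in the console's x, y and about 21 mm above the panel.
- trim_mark (a point): Point at the rim of the top of the small black knob (22 mm across, 17 mm high), which is at the panel's right, at (20, -95) mm in the console's x, y; it is to be left alone.
- lens_a: Bystander, to be left alone: trial lens lying on the console's top: steel rim 38 mm across, 5 mm thick, with a small tab. Origin: its underside.
- lens_b: Bystander, to be left alone: another such trial lens, lying on the power supply box. Origin: its underside.
- torch: Bystander, to be left alone: slim aluminium pen torch 136 mm long, 16 mm thick, lying on the power supply box (92 mm above its 8 mm feet). Origin: its underside.
- occluder: Bystander, to be left alone: black hand occluder: a 60 mm disc on a flat handle, 5 mm thick, lying on the bench. Origin: its underside.
- case: Bystander, to be left alone: blue fabric spectacle case 65 x 160 x 40 mm on the bench. Origin: its underside.
- tumbler: Bystander, to be left alone: drinking glass 72 mm across, 95 mm high, standing on the bench. Origin: its underside.
- ruler: Bystander, to be left alone: steel rule 170 x 30 x 5 mm, lying on the bench. Origin: its underside.
- stick: Bystander, to be left alone: wooden fixation stick 215 mm long, 16 mm thick at its bead, lying on the bench. Origin: its underside.

How it is judged:
On the way, in this order (a step that is already met when the one before it is completed fails the run):
1. the dial is wound back against its stop (pressing on it with over 1.5 N) (contact force between dial and stop_post above 1.5 N), for 0.1 s.
2. the dial stands at click 6 and is up (y of dial_mark in the frame of index between 0.0021 and 0.0053 m and x of dial_mark in the frame of index above 0.01 m and z of dial_mark in the frame of index above 0.0435 m), for 0.2 s.
3. the start key is pressed down (4 mm or more) (all of step 2 and value of joint start above 0.004 m), for 0.05 s.
At the end, for the whole second after the job is handed in: the dial rests at click 6 from the stop (its mark within 1.6 mm, about 5 deg, of its place there), is sprung up to within 1.5 mm, and the start key is up (within 1.5 mm) (all of step 2 and value of joint start below 0.0015 m); the robot touches nothing.
It fails at once if the dial is rammed down on its bush with over 15 N (contact force between dial and bush above 15 N).
It fails at once if the dial is wrenched against its stop with over 10 N (about 0.4 N m) (contact force between dial and stop_post above 10 N).
It fails at once if the start key is pressed while the dial is not at click 6 (value of joint start above 0.003 m and not (y of dial_mark in the frame of index between 0.0021 and 0.0053 m and x of dial_mark in the frame of index above 0.01 m)).
It fails at once if the small knob is turned (its mark moves over 3 mm) (distance of trim_mark from where it was at the start of the episode above 0.003 m).
It fails at once if something lying about is moved by over 20 mm (distance of any of lens_a, lens_b, torch, occluder, case, tumbler, ruler, stick from where it was at the start of the episode above 0.02 m).
It also fails if it takes over 72 s, if anything falls off the work surface, if the arm or the gripper's body presses on something with over 40 N, if the wrist force passes 120 N, or if a joint passes its speed limit or range.

### The arm

A 7-joint arm with a two-finger parallel gripper is mounted at the origin on the work surface. World frame = base frame: x ahead of the robot, y to its left, z up, the work surface at z = 0. Lengths are in m, angles in rad, forces in N, time in s.
With the tool pointing down it reaches from about 0.4 to 0.85 m from the base axis. Payload 4.5 kg.
Tool frame: the origin (TCP) lies on the centre line of the jaws, within the pads' length; the fingertips stand r.tip_extent ahead of it and the grasp point (between the pads) is the TCP (r.tip_extent is the distance from the TCP to the fingertips, in m); z points along the fingers, y is the line along which they close (so a half turn about z gives the same grasp; the last joint's range is limited). The gripper opens to 88 mm and grips with 3 to 60 N. Pads are 18 mm wide; open, the fingers measure 123 mm over their backs; the gripper's body (75 mm by 187 mm) begins 45 mm behind the grasp point.
Start: joints at [1.204, 0.689, -0.195, 1.565, 0.157, 0.902, -0.215], TCP at [0.244, -0.575, 0.258] pointing down, gripper open.
Joint ranges: [-3.01, 3.01], [-0.46, 2.08], [-1.47, 1.51], [0.13, 2.56], [-1, 4.14], [0.04, 2.09], [-2.66, 2.66]. Speed limits (rad/s): [2.57, 2.57, 3.14, 3.14, 3.14, 3.14, 3.14].

### API

Orientations are given as a unit quaternion [x, y, z, w].
In Python, from plant import sensors, vision, finish_job, r gives the robot as it stands. The module is installed in compiled form; this text tells all that it offers.
- The arm moves only by the tool step_arm, never from a script. Its argument "steps" is a list of rows, each a list of 2 entries, a list of its own where there are three numbers: the shift along the tool's x, y, z in cm, then the turn, a rotation vector about the tool's x, y, z in degrees. A call has 1 to 12 rows; each row shifts and turns the commanded pose from where the row before left it, along the tool's axes as they then stand; what a row does not reach is not made up. A row lasts 1/8 s, in which the tool goes at most 62.5 mm and 10.7 degrees, less where a joint would pass 70% of its speed; a pose out of reach is approached as far as the arm can. A call with a gripper value outside its range is refused whole. "claw" is the opening, from -1 (shut) to 1 (fully open), set as the call begins (left out, the last holds). The fingers move at their own pace and stop on an object; "grip_force" is the grip in N (left out, the last holds). Time passes only in rows, so rows that do not move let the fingers close. It gives the time, the measured TCP pose, the force, the opening and the grip force at its end, in the units of the state.
- sensors.get_state(): the state, without advancing time (a new reading comes with each control period).
- vision.snapshot(name): name is "scene" or "side" or "wrist"; returns a dict with "img" (384x512x3 uint8, red, green, blue), "fx", "fy", "cx", "cy" (pixels), "position" and "rotation" of the camera in the world. Camera axes: x right, y down, z forward; pixel columns grow to the right and rows downward; lengths in m; the calibration is good to about 2 mm. The wrist camera is an equidistant fisheye: a pixel r from the principal point sees the ray r / f radians off the axis. A picture is of the moment at which its call begins. There is no depth.
- finish_job(): hands the job in; it is judged then, once.
The state is a dict: "clock": time; "q": joint angles; "qd": joint speeds; "joint_torque": joint torques, N m; "tool_pos": TCP position; "eef_rot": TCP orientation; "contact_force": force on the tool from outside, world axes, zero at the start; "moment": the same for the moment, N m; "opening": opening from 0.0 (shut) to 1.0 (fully open); "finger_force": force on a finger pad.
Only numpy, scipy, OpenCV 4.12 (cv2) and the standard library are available. Lean on these libraries where they do the work, as an engineer would, in place of code of your own. Each camera call takes 0.05 s, during which the arm holds its last target. There are 200 camera calls.

## Working session

There is one attempt and no reset: what is moved stays moved. The work goes in short steps, Python scripts to look and compute and a tool call to move; the robot and the scene stay as the last step left them, time stands still between calls to the robot, and variables do not carry over. Pictures are saved under pics/ and viewed, at most 10 in all, crops included, and the job is handed in when it is done.

Besides the shell and the picture viewer there is one more tool, called as name([rows], argument=value, ...), one row to a line, values as JSON. step_arm: Moves the arm, as the interface text tells. Its arguments: {"type":"object","properties":{"steps":{"type":"array"},"claw":{"type":"number"},"grip_force":{"type":"number"}},"required":["steps"]}

```bash
mkdir -p pics
python3 - <<'E'
from plant import sensors, vision, r
import cv2,numpy as np
s=sensors.get_state();print(s, r.tip_extent)
for n in("scene","side"):
    d=vision.snapshot(n);cv2.imwrite(f"pics/{n}0.png",d["img"][:,:,::-1])
    print(n,d["fx"],d["fy"],d["cx"],d["cy"],d["position"],np.round(d["rotation"],4).tolist())
E
```

```text
{'clock': 0.0, 'q': array([ 1.20380816,  0.68995573, -0.19448037,  1.56634596,  0.15733056,
        0.90252971, -0.21508661]), 'qd': array([-1.66880409e-03, -2.13136865e-04, -3.59014504e-05, -1.62297761e-04,
       -1.00759363e-04,  1.30902051e-03,  9.43010772e-04]), 'joint_torque': array([-6.29900733e-04, -5.27567124e+01, -1.26692958e+00, -1.53429937e+01,
       -5.25590801e-02,  6.55801938e-03,  1.48384242e-04]), 'tool_pos': array([ 0.24353485, -0.57494282,  0.25692629]), 'eef_rot': array([ 9.79978729e-01,  1.99100071e-01, -2.74223192e-04, -8.81558036e-04]), 'contact_force': array([ 0.16001416, -0.09512069,  0.28464556]), 'moment': array([-0.03652341,  0.00332887,  0.0023971 ]), 'finger_force': 0.0, 'opening': 1.001530593545602} 0.019
scene 454.6493514443467 454.6493514443467 252.76039890655193 197.55037431037988 [1.12738242 0.88167941 0.94155494] [0.2651, 0.8606, -0.4169, -0.1239]
side 384.49546496234166 384.49546496234166 254.9380590154476 200.734997103092 [0.33819893 0.90906228 0.90266355] [-0.0976, 0.9035, -0.4149, 0.0444]
```

View pics/scene0.png

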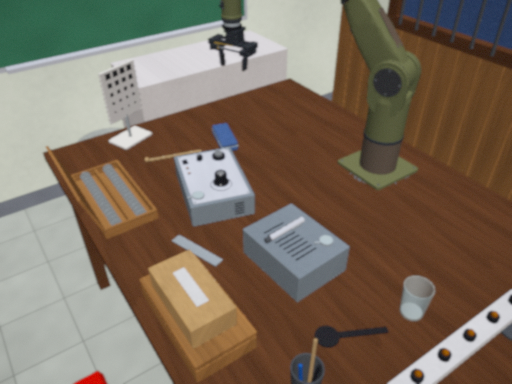

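View pics/side0.png

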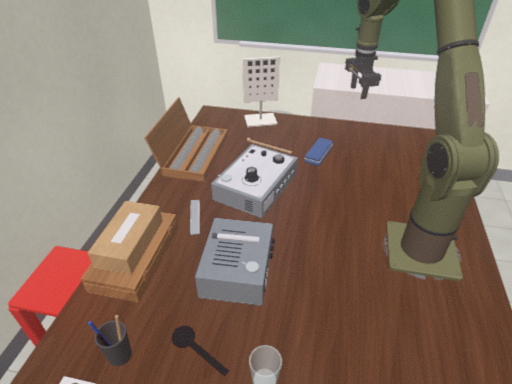

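The scene view shows the console, with the dial near (221,177) in scene and (251,172) in side. The start key is near (218,155) and (279,158). The power supply is at its +y side.

```bash
cat > h.py <<'E'
import numpy as np,cv2
from scipy.spatial.transform import Rotation as R
from plant import sensors,vision,r
def rot(d):
    a=np.array(d["rotation"]);return R.from_quat(a) if a.size==4 else R.from_matrix(a)
def ray(d,u,v,fish=False):
    x=np.array([(u-d["cx"])/d["fx"],(v-d["cy"])/d["fy"],1.])
    if fish:
        t=np.hypot(x[0],x[1]);x=np.array([x[0]/t*np.sin(t),x[1]/t*np.sin(t),np.cos(t)]) if t>1e-9 else np.array([0,0,1.])
    return np.array(d["position"]),rot(d).apply(x)
def onz(d,u,v,z,fish=False):
    p,k=ray(d,u,v,fish);return p+k*(z-p[2])/k[2]
def tri(a,b):
    A=np.zeros((3,3));c=np.zeros(3)
    for p,k in(a,b):
        k=k/np.linalg.norm(k);M=np.eye(3)-np.outer(k,k);A+=M;c+=M@p
    return np.linalg.solve(A,c)
E
python3 - <<'E'
from h import *
S=vision.snapshot("scene");D=vision.snapshot("side")
for n,a,b in(("dial",(221,173),(251,171)),("key",(218,154),(279,158))):
    print(n,tri(ray(S,*a),ray(D,*b)),onz(S,*a,.12),onz(D,*b,.12))
i=S["img"][135:230,165:265,::-1];j=D["img"][135:215,205:305,::-1]
i=cv2.resize(i,None,fx=4,fy=4,interpolation=2);j=cv2.resize(j,None,fx=4,fy=4,interpolation=2)
j=cv2.copyMakeBorder(j,0,i.shape[0]-j.shape[0],0,0,0)
cv2.imwrite("pics/c1.png",np.hstack([i,j]))
E
```

```text
dial [ 0.57543642 -0.12025275  0.1310692 ] [ 0.56639159 -0.13796916  0.12      ] [ 0.57836003 -0.13080816  0.12      ]
key [ 0.50255672 -0.26589965  0.09664058] [ 0.51875963 -0.23689931  0.12      ] [ 0.49761442 -0.22900241  0.12      ]
```

View pics/c1.png

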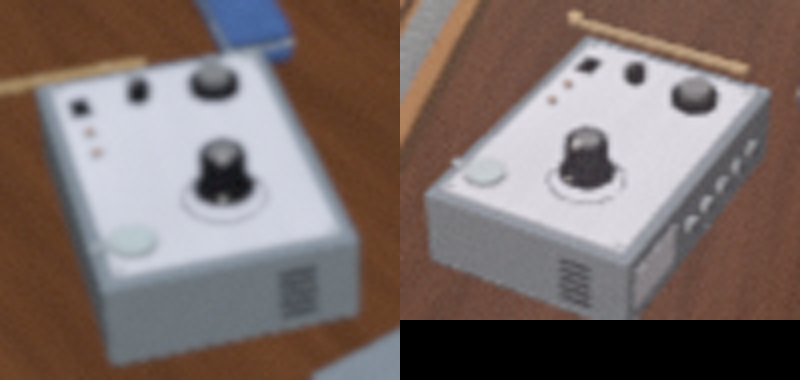

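The crops show the dial top at scene (220.5,173) / side (251,169), the key top at (218.5,154) / (278,157.5), and lens_a at the console's back-left corner.

Run:
```python
from h import *
S=vision.snapshot("scene");D=vision.snapshot("side")
P=[]
for n,a,b,z in(("dial",(220.5,173),(251.2,169),.130),("key",(218.5,154),(278.3,157.5),.106)):
    x,y=onz(S,*a,z),onz(D,*b,z);print(n,x,y);P.append((x+y)/2)
v=P[0]-P[1];print(v,np.linalg.norm(v[:2]),'yaw',np.degrees(np.arctan2(v[1],v[0])-np.arctan2(152,30)))
s=sensors.get_state();T=R.from_quat(s["eef_rot"]);print(T.as_matrix())
W=vision.snapshot("wrist");print(T.inv().apply(W["position"]-s["tool_pos"]),(T.inv()*rot(W)).as_matrix(),W["fx"])
tgt=np.array([P[0][0],P[0][1],.258]);print(T.inv().apply(tgt-s["tool_pos"]))
```

```text
dial [ 0.57448943 -0.12643545  0.13      ] [ 0.57716442 -0.12888382  0.13      ]
key [ 0.50700356 -0.25500163  0.106     ] [ 0.5035047  -0.25199204  0.106     ]
[0.07057279 0.1258372  0.024     ] 0.14427585007144555 yaw -18.11996822864297
[[ 9.20740332e-01  3.90175793e-01 -3.03102170e-04]
 [ 3.90175906e-01 -9.20740162e-01  5.62656604e-04]
 [-5.95433546e-05 -6.36323793e-04 -9.99999796e-01]]
[ 0.07678617 -0.00048056 -0.12780249] [[ 5.48336104e-04 -9.55574130e-01 -2.94750372e-01]
 [ 9.99999836e-01  5.72642520e-04  3.84609104e-06]
 [ 1.65111371e-04 -2.94750326e-01  9.55574287e-01]] 297.3186396354542
[ 4.80409962e-01 -2.82592264e-01 -4.23595513e-04]
```

step_arm([
  [[4,-2.35,0],[0,0,0]],
  [[4,-2.35,0],[0,0,0]],
  [[4,-2.35,0],[0,0,0]],
  [[4,-2.35,0],[0,0,0]],
  [[4,-2.35,0],[0,0,0]],
  [[4,-2.35,0],[0,0,0]],
  [[4,-2.35,0],[0,0,0]],
  [[4,-2.35,0],[0,0,0]],
  [[4,-2.35,0],[0,0,0]],
  [[4,-2.35,0],[0,0,0]],
  [[4,-2.35,0],[0,0,0]],
  [[4,-2.35,0],[0,0,0]],
])

```text
clock: 1.85
tool_pos: [0.5767, -0.1273, 0.2578]
eef_rot: [0.98, 0.199, 0.0, 0.0]
contact_force: [0.9, -0.1, 0.9]
opening: 1.0
finger_force: 0.0
```

Run:
```python
from h import *
W=vision.snapshot("wrist");s=sensors.get_state();print(s["tool_pos"],R.from_quat(s["eef_rot"]).as_euler("zyx",degrees=True),s["q"])
cv2.imwrite("pics/w1.png",cv2.resize(W["img"][:,:,::-1],(768,576),interpolation=2))
```

```text
[ 0.58106033 -0.11898312  0.25797839] [ -23.4937104     0.3073389  -179.64113524] [ 0.21124345  0.64193009 -0.14342424  1.67057741  0.10685323  0.83212211
 -1.13638824]
```

View pics/w1.png

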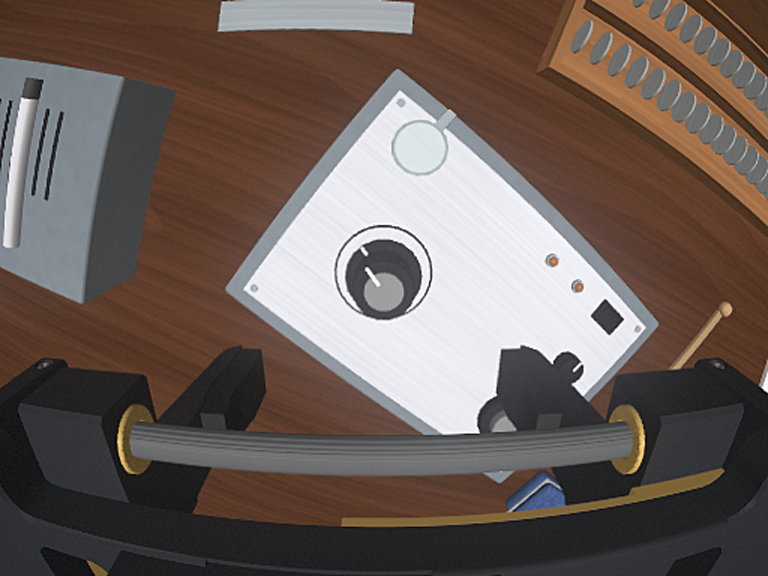

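The wrist view has the dial cap at about (383,291) at 1.5x, the printed ring centre at about (383,273), and the white line running from (365,268) to (380,287). The key is hidden by a finger. I'll refine once the arm has settled.

Run:
```python
from h import *
W=vision.snapshot("wrist");W=vision.snapshot("wrist");s=sensors.get_state();print(s["clock"],s["tool_pos"],s["contact_force"],s["moment"])
im=W["img"];c=im[140:230,200:310]
cv2.imwrite("pics/w2.png",cv2.resize(c[:,:,::-1],None,fx=7,fy=6.6,interpolation=2) if 0 else cv2.resize(c[:,:,::-1],None,fx=6,fy=6,interpolation=2))
print(W["position"],W["cx"],W["cy"])
```

```text
2.0 [ 0.57730509 -0.12502473  0.25761876] [-0.25299128 -0.59567778  0.34947091] [-0.05147082 -0.0070244   0.02181507]
[ 0.64901038 -0.09099483  0.3859789 ] 253.62456780929588 194.11016601976684
```

View pics/w2.png

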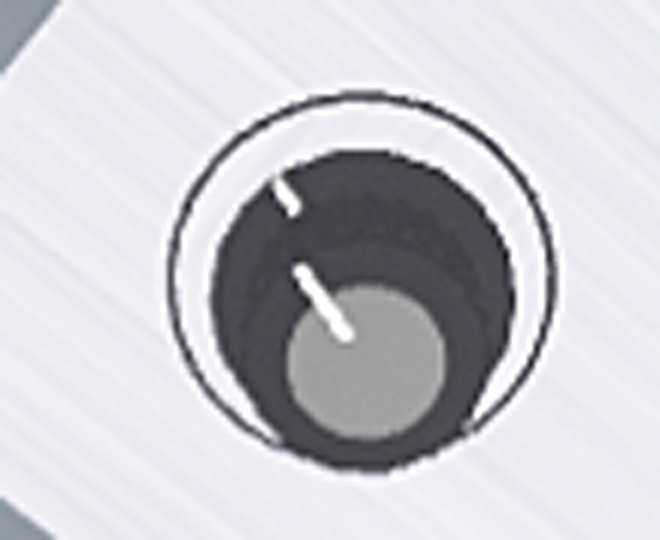

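Crop at 6x: cap centre (367,362), ring centre (362,285), line end (299,268).

Run:
```python
from h import *
W=vision.snapshot("wrist");s=sensors.get_state();T=R.from_quat(s["eef_rot"])
print(s["clock"],s["tool_pos"],T.as_rotvec(),W["position"])
g=cv2.cvtColor(W["img"],cv2.COLOR_RGB2GRAY).astype(int);im=W["img"].astype(int)
# cap: mid grey blob near centre
m=((g>135)&(g<180)).astype(np.uint8);m[:175]=0;m[230:]=0;m[:,:235]=0;m[:,290:]=0
n,l,st,ce=cv2.connectedComponentsWithStats(m)
k=1+np.argmax(st[1:,4]);print("cap",st[k],ce[k])
c=ce[k]
cap=onz(W,*c,.130,True);print(cap)
# white line blobs in dark dial
w=(g>200).astype(np.uint8);n,l,st,ce=cv2.connectedComponentsWithStats(w)
for i in range(1,n):
    if 5<st[i,4]<200 and abs(ce[i]-c).max()<45: print(st[i],ce[i],onz(W,*ce[i],.130,True)-cap)
print("ring",onz(W,260.3,187.3,.085,True))
v=T.inv().apply(np.array([*cap[:2],.257])-s["tool_pos"]);print("shift cm",v*100)
```

```text
2.05 [ 0.57599745 -0.12761143  0.2575537 ] [-3.07794028e+00 -6.28872802e-01  4.46050581e-04] [ 0.64748741 -0.09444294  0.38553984]
cap [245 184  26  25 494] [257.84412955 196.55060729]
[ 0.57480707 -0.12952224  0.13      ]
[246 180  10  13  35] [250.4 186.2] [0.00624176 0.00996477 0.        ]
ring [ 0.5723679  -0.13399663  0.085     ]
shift cm [-0.18443632  0.12907953  0.05540374]
```

step_arm([
  [[-0.18,0.13,0],[0,0,0]],
  [[0,0,1],[0,0,10]],
  [[0,0,2],[0,0,10]],
  [[0,0,2],[0,0,10]],
  [[0,0,2],[0,0,10]],
  [[0,0,1.5],[0,0,10]],
  [[0,0,0],[0,0,10]],
  [[0,0,0],[0,0,0]],
  [[0,0,0],[0,0,0]],
  [[0,0,0],[0,0,0]],
  [[0,0,0],[0,0,0]],
  [[0,0,0],[0,0,0]],
], claw=0.4, grip_force=15)

```text
clock: 3.55
tool_pos: [0.5747, -0.1305, 0.1728]
eef_rot: [0.948, -0.317, 0.0, -0.0]
contact_force: [-0.9, 0.2, -0.1]
opening: 0.701
finger_force: 0.0
```

```bash
cat >> h.py <<'E'
def look(zc=.130,save=None):
    W=vision.snapshot("wrist");s=sensors.get_state();T=R.from_quat(s["eef_rot"])
    g=cv2.cvtColor(W["img"],cv2.COLOR_RGB2GRAY).astype(int)
    q=rot(W).inv().apply(np.array([.5748,-.1295,zc])-W["position"]);t=np.arctan2(np.hypot(q[0],q[1]),q[2])
    e=q[:2]/np.hypot(q[0],q[1])*t*W["fx"]+[W["cx"],W["cy"]]
    win=np.zeros_like(g);x,y=e.astype(int);win[max(0,y-30):y+30,max(0,x-30):x+30]=1
    m=((g>125)&(g<185)&(win>0)).astype(np.uint8);n,l,st,ce=cv2.connectedComponentsWithStats(m)
    k=1+np.argmax(st[1:,4]);b=st[k];print("exp",e,"cap",b,ce[k])
    pts=np.argwhere(l==k)[:,::-1].astype(np.float32);c,rad=cv2.minEnclosingCircle(pts)
    cap=onz(W,*c,zc,True);print("cap",c,rad,cap)
    w=((g>200)&(win>0)).astype(np.uint8);n,l,st,ce=cv2.connectedComponentsWithStats(w)
    for i in range(1,n):
        if 8<st[i,4]<400:
            d=onz(W,*ce[i],zc,True)-cap;print("white",st[i],d[:2],"ang",np.degrees(np.arctan2(d[1],d[0])))
    print(s["clock"],s["tool_pos"],"yaw",np.degrees(np.arctan2(*T.as_matrix()[[1,0],0])),"q7",s["q"][6],s["contact_force"],s["moment"],s["opening"],s["finger_force"])
    print("shift cm",100*T.inv().apply(np.array([*cap[:2],.117])-s["tool_pos"]))
    if save:cv2.imwrite(save,cv2.resize(W["img"][:,:,::-1],(768,576)))
E
python3 -c "
from h import *
look()"
```

```text
exp [253.34423648 230.5578315 ] cap [236 215  36  33 120] [258.43333333 235.6       ]
cap (253.3518524169922, 232.3518524169922) 17.96373176574707 [ 0.57380696 -0.12875759  0.13      ]
white [224 231  21   4  54] [0.00716375 0.0096593 ] ang 53.43778938676525
3.6 [ 0.57468341 -0.13044329  0.17278974] yaw -37.010976354564264 q7 -1.8980823382891527 [-0.52287196 -0.24007103  0.33104003] [0.0824221  0.0309737  0.06538497] 0.6983221803448428 0.0
shift cm [-0.17236255 -0.0812949   5.57895466]
```

step_arm([
  [[0,0,0],[0,0,-10]],
  [[0,0,0],[0,0,-10]],
  [[0,0,0],[0,0,-10]],
  [[0,0,0],[0,0,-10]],
  [[0,0,0],[0,0,-10]],
  [[0,0,0],[0,0,-10]],
  [[0,0,0],[0,0,0]],
  [[0,0,0],[0,0,0]],
  [[0,0,0],[0,0,0]],
  [[0,0,0],[0,0,0]],
  [[0,0,0],[0,0,0]],
])

```text
clock: 4.97
tool_pos: [0.5747, -0.1304, 0.1727]
eef_rot: [0.98, 0.199, 0.0, 0.0]
contact_force: [0.2, -0.4, -0.3]
opening: 0.698
finger_force: 0.0
```

```bash
python3 -c "
from h import *
look(save='pics/w3.png')"
```

```text
exp [253.18737708 230.27213485] cap [234 213  39  34 992] [253.27419355 229.97479839]
cap (252.92857360839844, 228.7857208251953) 19.199644088745117 [ 0.57567685 -0.12895291  0.13      ]
white [235 207  15  19  69] [0.00529039 0.00954277] ang 60.996566842531635
5.025 [ 0.57468461 -0.13039635  0.17274632] yaw 22.955206397903744 q7 -1.17347359501826 [-0.19426688 -0.23712754 -0.01908795] [-0.03363269  0.03894668  0.03597918] 0.7001173055286823 0.0
shift cm [ 0.14774347 -0.09519413  5.57461295]
```

View pics/w3.png

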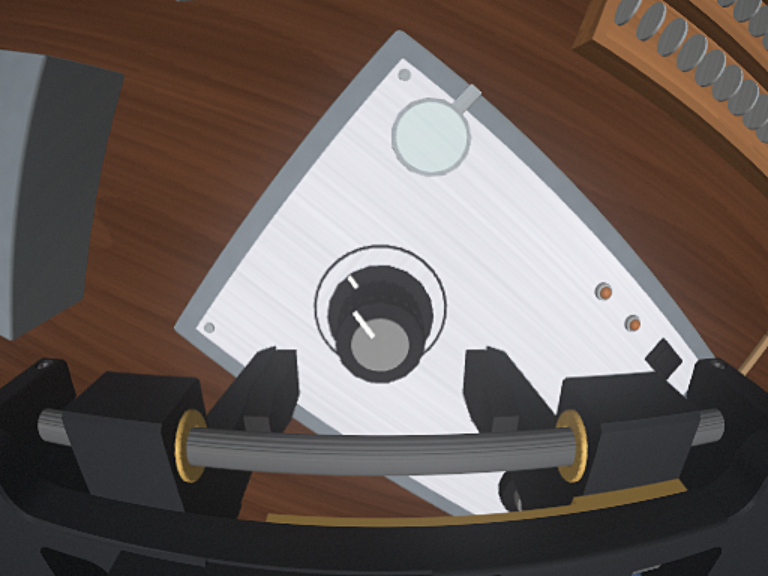

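The dial is centred between the fingers: cap (380,344), line end (356,313). I'll descend around it.

step_arm([
  [[0.07,-0.1,0],[0,0,0]],
  [[0,0,1],[0,0,0]],
  [[0,0,1],[0,0,0]],
  [[0,0,1],[0,0,0]],
  [[0,0,1],[0,0,0]],
  [[0,0,0.8],[0,0,0]],
  [[0,0,0.4],[0,0,0]],
  [[0,0,0],[0,0,0]],
  [[0,0,0],[0,0,0]],
  [[0,0,0],[0,0,0]],
  [[0,0,0],[0,0,0]],
])

```text
clock: 6.4
tool_pos: [0.5751, -0.1293, 0.121]
eef_rot: [0.98, 0.199, 0.0, 0.0]
contact_force: [-0.2, 0.4, 0.4]
opening: 0.699
finger_force: 0.0
```

step_arm([
  [[0,0,0],[0,0,0]],
  [[0,0,0],[0,0,0]],
  [[0,0,0],[0,0,0]],
  [[0,0,0],[0,0,0]],
  [[0,0,0],[0,0,0]],
  [[0,0,0],[0,0,0]],
  [[0,0,0],[0,0,0]],
  [[0,0,0],[0,0,0]],
], claw=-1, grip_force=18)

```text
clock: 7.4
tool_pos: [0.5752, -0.1296, 0.1208]
eef_rot: [0.98, 0.199, 0.0, 0.0]
contact_force: [1.6, -2.9, 0.2]
opening: 0.428
finger_force: 18.0
```

```bash
python3 -c "
from h import *
look()"
```

```text
exp [254.10128735 276.44447787] cap [ 229  255   51   35 1420] [254.34788732 273.88873239]
cap (253.94000244140625, 275.5) 25.184494018554688 [ 0.57526245 -0.12922132  0.13      ]
white [229 249  21  22 113] [0.00544952 0.00975434] ang 60.80894114463624
7.45 [ 0.5751507  -0.12959298  0.12081887] yaw 22.953267527151617 q7 -1.1906829681726825 [ 1.49904541 -1.82589484  0.53227062] [-0.51703799 -0.29804306 -0.00760866] 0.4254077990761633 17.995218755677342
shift cm [ 0.02464079 -0.03012244  0.38187646]
```

Gripped at 37.5 mm, as it should be. Next I press down in small steps.

step_arm([
  [[0,0,0.1],[0,0,0]],
  [[0,0,0.1],[0,0,0]],
  [[0,0,0.1],[0,0,0]],
  [[0,0,0.1],[0,0,0]],
  [[0,0,0],[0,0,0]],
  [[0,0,0],[0,0,0]],
  [[0,0,0],[0,0,0]],
  [[0,0,0],[0,0,0]],
])

```text
clock: 8.45
tool_pos: [0.5752, -0.1296, 0.1175]
eef_rot: [0.98, 0.199, 0.0, 0.0]
contact_force: [-0.6, -2.6, 6.7]
opening: 0.421
finger_force: 18.0
```

step_arm([
  [[0,0,0.1],[0,0,0]],
  [[0,0,0.02],[0,0,0]],
  [[0,0,0],[0,0,0]],
  [[0,0,0],[0,0,0]],
  [[0,0,0],[0,0,0]],
])

```text
clock: 9.07
tool_pos: [0.5752, -0.1296, 0.1165]
eef_rot: [0.98, 0.199, 0.0, 0.0]
contact_force: [-0.5, -2.1, 8.3]
opening: 0.427
finger_force: 18.0
```

step_arm([
  [[0,0,0],[0,0,-3]],
  [[0,0,0],[0,0,-3]],
  [[0,0,0],[0,0,-3]],
  [[0,0,0],[0,0,-3]],
  [[0,0,0],[0,0,0]],
  [[0,0,0],[0,0,0]],
  [[0,0,0],[0,0,0]],
])

```text
clock: 9.95
tool_pos: [0.5752, -0.1296, 0.1163]
eef_rot: [0.954, 0.3, 0.0, 0.0]
contact_force: [-0.1, -3.0, 6.9]
opening: 0.426
finger_force: 18.0
```

```bash
python3 -c "
from h import *
look(.1258)"
```

```text
exp [253.75837047 276.91921488] cap [ 229  255   51   35 1409] [254.26046842 274.04045422]
cap (253.83279418945312, 274.8197937011719) 25.36744499206543 [ 0.57579031 -0.12884909  0.1258    ]
white [229 249  20  22 113] [0.00287128 0.01029974] ang 74.42300440629943
10.0 [ 0.57516831 -0.12961403  0.11634346] yaw 34.952403051007245 q7 -1.053806192382153 [ 0.38841879 -1.99553941  7.17646128] [-0.49467961 -0.01513979  0.0335089 ] 0.42317920324419234 17.99507855437696
shift cm [ 0.09482463 -0.02699236 -0.06565325]
```

step_arm([
  [[0,0,0],[0,0,-3]],
  [[0,0,0],[0,0,-3]],
  [[0,0,0],[0,0,-3]],
  [[0,0,0],[0,0,-3]],
  [[0,0,0],[0,0,0]],
  [[0,0,0],[0,0,0]],
  [[0,0,0],[0,0,-1]],
  [[0,0,0],[0,0,-1]],
  [[0,0,0],[0,0,-0.5]],
  [[0,0,0],[0,0,0]],
  [[0,0,0],[0,0,0]],
])

```text
clock: 11.38
tool_pos: [0.5752, -0.1296, 0.1162]
eef_rot: [0.908, 0.418, 0.0, 0.0]
contact_force: [0.7, -2.5, 6.1]
opening: 0.425
finger_force: 18.0
```

```bash
cat > m.py <<'E'
from h import *
s=sensors.get_state();T=R.from_quat(s["eef_rot"]);print(s["clock"],"yaw",np.degrees(np.arctan2(*T.as_matrix()[[1,0],0])),s["tool_pos"][2],"F",s["contact_force"],"M",s["moment"],"t7",s["joint_torque"][6])
E
python3 m.py
```

```text
11.375 yaw 49.41705109606783 0.11624300628881928 F [ 0.67133096 -2.50158817  6.09642789] M [-0.51507738 -0.02020643 -0.16930456] t7 0.11918175034224987
```

step_arm([
  [[0,0,0],[0,0,-0.5]],
  [[0,0,0],[0,0,0]],
  [[0,0,0],[0,0,0]],
])

```text
clock: 11.75
tool_pos: [0.5752, -0.1296, 0.1162]
eef_rot: [0.907, 0.422, 0.0, 0.0]
contact_force: [-0.7, -2.7, 6.5]
opening: 0.426
finger_force: 18.0
```

```bash
python3 m.py
```

```text
11.75 yaw 49.91684550281589 0.11624293061922861 F [-0.65803151 -2.67339201  6.48649798] M [-0.4859505  -0.01153925 -0.13583027] t7 0.11284932726994157
```

step_arm([
  [[0,0,0],[0,0,-0.5]],
  [[0,0,0],[0,0,0]],
  [[0,0,0],[0,0,0]],
])

```text
clock: 12.12
tool_pos: [0.5752, -0.1296, 0.1162]
eef_rot: [0.905, 0.426, 0.0, 0.0]
contact_force: [0.6, -3.1, 5.6]
opening: 0.424
finger_force: 18.0
```

```bash
python3 m.py
```

```text
12.125 yaw 50.43175201440435 0.1162378734905836 F [ 0.5880706  -3.05212204  5.61111957] M [-0.4335649  -0.01987617 -0.07258058] t7 0.07659260183572769
```

step_arm([
  [[0,0,0],[0,0,-3]],
  [[0,0,0],[0,0,-3]],
  [[0,0,0],[0,0,-2.5]],
  [[0,0,0],[0,0,0]],
  [[0,0,0],[0,0,0]],
  [[0,0,0],[0,0,-1]],
  [[0,0,0],[0,0,-1]],
  [[0,0,0],[0,0,-1]],
  [[0,0,0],[0,0,0]],
  [[0,0,0],[0,0,0]],
])

```text
clock: 13.38
tool_pos: [0.5752, -0.1296, 0.1163]
eef_rot: [0.857, 0.515, 0.0, 0.0]
contact_force: [0.7, -2.8, 6.1]
opening: 0.425
finger_force: 18.0
```

```bash
python3 m.py
```

```text
13.375 yaw 61.929755570770205 0.11626197184057338 F [ 0.68604103 -2.81924358  6.06798622] M [-0.51958533 -0.00395709 -0.08788919] t7 0.07625488797202706
```

step_arm([
  [[0,0,0],[0,0,-0.5]],
  [[0,0,0],[0,0,0]],
  [[0,0,0],[0,0,0]],
])

```text
clock: 13.75
tool_pos: [0.5752, -0.1296, 0.1163]
eef_rot: [0.855, 0.518, 0.0, 0.0]
contact_force: [0.2, -2.7, 6.6]
opening: 0.42
finger_force: 18.0
```

```bash
python3 m.py
```

```text
13.75 yaw 62.416405893803145 0.11625438301413259 F [ 0.19773622 -2.65630871  6.6375891 ] M [-0.51784039 -0.05552195 -0.19896874] t7 0.12750503607094288
```

step_arm([
  [[0,0,0],[0,0,-0.4]],
  [[0,0,0],[0,0,0]],
  [[0,0,0],[0,0,0]],
])

```text
clock: 14.12
tool_pos: [0.5751, -0.1296, 0.1162]
eef_rot: [0.854, 0.521, 0.0, 0.0]
contact_force: [0.1, -2.3, 5.6]
opening: 0.426
finger_force: 18.0
```

```bash
python3 m.py
```

```text
14.125 yaw 62.79751223245483 0.11624190222568842 F [ 0.11425933 -2.26858146  5.55588289] M [-0.48749057 -0.05005966 -0.16005279] t7 0.19189939834177494
```

```bash
python3 -c "
from h import *
look(.1258)"; python3 m.py
```

```text
exp [252.90039662 276.93136434] cap [ 229  255   50   35 1409] [254.10220014 274.01490419]
cap (253.60203552246094, 275.5) 25.010311126708984 [ 0.57546159 -0.12893091  0.1258    ]
white [229 249  20  22 118] [-0.00198968  0.01072151] ang 100.5132595683579
14.175 [ 0.57517933 -0.1296118   0.11625604] yaw 62.79789128377177 q7 -0.7230243993662073 [ 0.13514152 -1.723693    6.52293547] [-0.47505333 -0.00693031 -0.22460896] 0.42217715402798456 17.995358146727085
shift cm [ 0.07344374 -0.00595131 -0.07441891]
14.175 yaw 62.79789128377177 0.11625604191429728 F [ 0.13514152 -1.723693    6.52293547] M [-0.47505333 -0.00693031 -0.22460896] t7 0.19192553590983152
```

step_arm([
  [[0,0,0],[0,0,-0.4]],
  [[0,0,0],[0,0,0]],
  [[0,0,0],[0,0,0]],
])

```text
clock: 14.55
tool_pos: [0.5751, -0.1296, 0.1163]
eef_rot: [0.852, 0.524, 0.0, 0.0]
contact_force: [0.7, -2.6, 6.2]
opening: 0.424
finger_force: 18.0
```

```bash
python3 m.py
```

```text
14.55 yaw 63.19155454780813 0.1162535815786552 F [ 0.68734332 -2.5748541   6.16436695] M [-0.49596297 -0.03035472 -0.18678124] t7 0.22804680280387402
```

step_arm([
  [[0,0,0],[0,0,-0.4]],
  [[0,0,0],[0,0,0]],
  [[0,0,0],[0,0,0]],
])

```text
clock: 14.92
tool_pos: [0.5751, -0.1296, 0.1162]
eef_rot: [0.85, 0.527, 0.0, 0.0]
contact_force: [1.1, -2.4, 5.5]
opening: 0.424
finger_force: 18.0
```

```bash
python3 m.py
```

```text
14.925 yaw 63.57696723618529 0.11624582091815895 F [ 1.14871819 -2.37758571  5.47373021] M [-0.47700001 -0.04622213 -0.23368975] t7 0.29564380645751953
```

step_arm([
  [[0,0,0],[0,0,4.6]],
  [[0,0,0],[0,0,4]],
  [[0,0,0],[0,0,4]],
  [[0,0,0],[0,0,4]],
  [[0,0,0],[0,0,4]],
  [[0,0,0],[0,0,4]],
  [[0,0,0],[0,0,4]],
  [[0,0,0],[0,0,4]],
  [[0,0,0],[0,0,4]],
  [[0,0,0],[0,0,4]],
  [[0,0,0],[0,0,0]],
  [[0,0,0],[0,0,0]],
])

```text
clock: 16.42
tool_pos: [0.5752, -0.1296, 0.1163]
eef_rot: [0.98, 0.2, 0.0, 0.0]
contact_force: [0.2, -2.4, 6.1]
opening: 0.428
finger_force: 18.0
```

step_arm([
  [[0,0,0],[0,0,4]],
  [[0,0,0],[0,0,4]],
  [[0,0,0],[0,0,4]],
  [[0,0,0],[0,0,4]],
  [[0,0,0],[0,0,4]],
  [[0,0,0],[0,0,4]],
  [[0,0,0],[0,0,4]],
  [[0,0,0],[0,0,4]],
  [[0,0,0],[0,0,4]],
  [[0,0,0],[0,0,0]],
  [[0,0,0],[0,0,0]],
  [[0,0,0],[0,0,0]],
])

```text
clock: 17.92
tool_pos: [0.5752, -0.1297, 0.1163]
eef_rot: [0.994, -0.113, 0.001, 0.0]
contact_force: [-0.8, -2.2, 7.4]
opening: 0.427
finger_force: 18.0
```

```bash
python3 -c "
from h import *
look(.1258)"; python3 m.py
```

```text
exp [254.94804452 276.38448114] cap [233 287  41   3  41] [253.         288.92682927]
cap (253.0, 288.0) 20.025083541870117 [ 0.56843906 -0.12709613  0.1258    ]
white [230 249  20  22  99] [0.01686173 0.00254417] ang 8.580312838500397
17.975 [ 0.57520697 -0.12968024  0.11626721] yaw -12.967115866500556 q7 -1.5991880148217097 [-0.65018206 -2.12115504  6.71100397] [-0.50680772  0.02940952  0.04533741] 0.42409193046045185 17.997020669281483
shift cm [-0.71742437 -0.09992875 -0.07421617]
17.975 yaw -12.967115866500556 0.11626720537009871 F [-0.65018206 -2.12115504  6.71100397] M [-0.50680772  0.02940952  0.04533741] t7 -0.007240821432787925
```

The line sits at the same place in the tool view, so the grip did not slip, and the torque is about 0, so the dial is on a click. I'll let it rise, open, and lift.

step_arm([
  [[0,0,-0.15],[0,0,0]],
  [[0,0,-0.15],[0,0,0]],
  [[0,0,-0.15],[0,0,0]],
  [[0,0,-0.07],[0,0,0]],
  [[0,0,0],[0,0,0]],
  [[0,0,0],[0,0,0]],
])

```text
clock: 18.73
tool_pos: [0.5752, -0.1296, 0.1208]
eef_rot: [0.994, -0.113, 0.0, 0.0]
contact_force: [2.3, -5.0, 1.9]
opening: 0.425
finger_force: 18.0
```

step_arm([
  [[0,0,0],[0,0,0]],
  [[0,0,0],[0,0,0]],
  [[0,0,0],[0,0,0]],
  [[0,0,0],[0,0,0]],
  [[0,0,-1],[0,0,0]],
  [[0,0,-2],[0,0,0]],
  [[0,0,-2],[0,0,0]],
  [[0,0,-2],[0,0,0]],
  [[0,0,0],[0,0,0]],
  [[0,0,0],[0,0,0]],
  [[0,0,0],[0,0,0]],
], claw=0.4)

```text
clock: 20.1
tool_pos: [0.5743, -0.1291, 0.1899]
eef_rot: [0.994, -0.113, -0.001, -0.0]
contact_force: [-0.7, 0.2, -0.7]
opening: 0.7
finger_force: 0.0
```

```bash
python3 -c "
from h import *
look(.130,save='pics/w4.png')"
```

```text
exp [255.05424346 219.16371596] cap [237 204  35  31 822] [254.61435523 219.26885645]
cap (254.2058868408203, 218.5) 17.38665199279785 [ 0.57540373 -0.12904626  0.13      ]
white [238 199  13  16  56] [0.01020551 0.00457919] ang 24.165681620934098
white [225 217   4   9  14] [0.00247748 0.01930741] ang 82.68791131833312
white [281 216   4   9  15] [-0.00558518 -0.01894318] ang -106.42753914664371
20.15 [ 0.57438415 -0.12913803  0.18993426] yaw -12.936773340861029 q7 -1.602049957566381 [ 0.0976458  -0.15882502 -0.85548498] [ 0.06623731 -0.0501675   0.04468646] 0.6964100380939009 0.0
shift cm [ 0.10876662 -0.03262728  7.29326008]
```

View pics/w4.png

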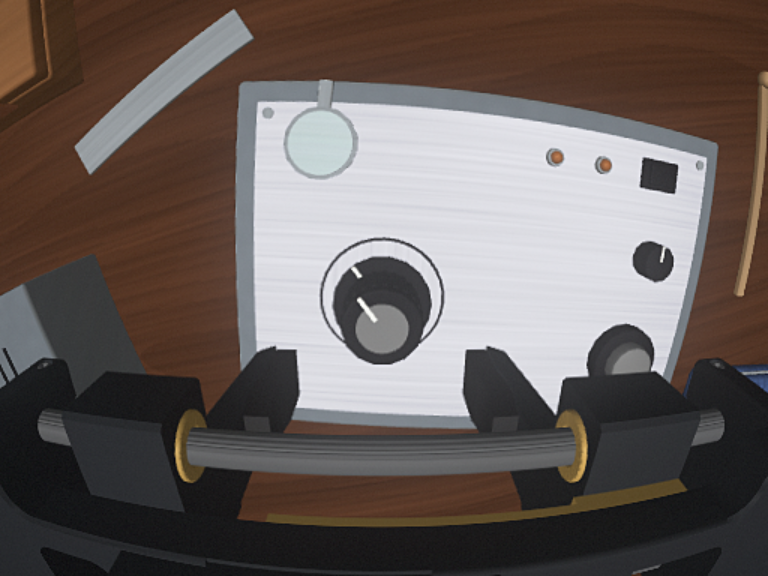

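The image shows the line at (358,300)-(376,320), angle 24.2° against the 24.8° expected for six clicks. The dial is up and the key top is at about (632,363).

Run:
```python
from h import *
W=vision.snapshot("wrist");s=sensors.get_state();T=R.from_quat(s["eef_rot"])
k=onz(W,421,242.5,.106,True);d=np.array([.5751,-.1292]);v=d-k[:2]
print(k,np.linalg.norm(v),"yaw",np.degrees(np.arctan2(v[1],v[0])-np.arctan2(152,30)))
# lamp/rocker-free check: knob at z .102
n=onz(W,653/1.5,262/1.5,.102,True);u=d-n[:2];print(n,np.linalg.norm(u),np.degrees(np.arctan2(u[1],u[0])-np.arctan2(157,-35)))
yaw=np.arctan2(u[1],u[0])-np.arctan2(157,-35)
c,q=np.cos(yaw),np.sin(yaw);K=d+np.array([c*-.03-q*-.152,q*-.03+c*-.152]);print("key by knob yaw",K)
print(100*T.inv().apply(np.array([*K,.19])-s["tool_pos"]))
```

```text
[ 0.50752989 -0.26682957  0.106     ] 0.1533219424329464 yaw -14.984143333927369
[ 0.56632768 -0.28540767  0.102     ] 0.15645379569253726 -15.781685786772673
key by knob yaw [ 0.50489101 -0.26731118]
[-3.68904921e+00  1.50216918e+01  5.89548003e-03]
```

step_arm([
  [[-0.6,2.5,0],[0,0,0]],
  [[-0.6,2.5,0],[0,0,0]],
  [[-0.6,2.5,0],[0,0,0]],
  [[-0.6,2.5,0],[0,0,0]],
  [[-0.6,2.5,0],[0,0,0]],
  [[-0.6,2.5,0],[0,0,0]],
  [[0,0,0],[0,0,0]],
  [[0,0,0],[0,0,0]],
  [[0,0,1.5],[0,0,0]],
  [[0,0,1.5],[0,0,0]],
  [[0,0,0],[0,0,0]],
  [[0,0,0],[0,0,0]],
], claw=-1)

```text
clock: 21.7
tool_pos: [0.5063, -0.2673, 0.1605]
eef_rot: [0.994, -0.113, -0.0, -0.0]
contact_force: [0.7, 0.3, 0.3]
opening: 0.002
finger_force: 0.0
```

```bash
python3 -c "
from h import *
W=vision.snapshot('wrist');cv2.imwrite('pics/w5.png',cv2.resize(W['img'][:,:,::-1],(768,576)))"; python3 m.py
```

```text
21.75 yaw -12.930131997318366 0.16079073277365757 F [ 4.99082613e-01  5.83766654e-01 -3.86943957e-04] M [0.04027194 0.02363915 0.01621766] t7 -0.00022614189219893888
```

View pics/w5.png

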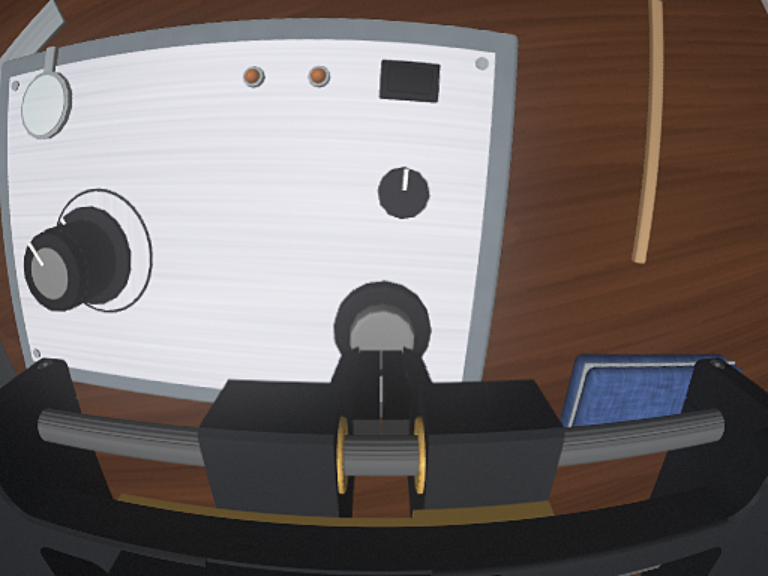

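The key at (382,338) is centred under the closed fingertips and the dial line is unchanged. I'll press it.

step_arm([
  [[0,0,1.5],[0,0,0]],
  [[0,0,1.5],[0,0,0]],
  [[0,0,0.4],[0,0,0]],
  [[0,0,0.2],[0,0,0]],
  [[0,0,0.2],[0,0,0]],
  [[0,0,0.1],[0,0,0]],
  [[0,0,0],[0,0,0]],
  [[0,0,0],[0,0,0]],
])

```text
clock: 22.75
tool_pos: [0.5061, -0.2673, 0.1219]
eef_rot: [0.994, -0.113, -0.0, 0.0]
contact_force: [-2.2, 1.0, 3.0]
opening: 0.005
finger_force: 1.9
```

Contact at 3 N. Continue.

step_arm([
  [[0,0,0.15],[0,0,0]],
  [[0,0,0.1],[0,0,0]],
  [[0,0,0],[0,0,0]],
  [[0,0,0],[0,0,0]],
  [[0,0,0],[0,0,0]],
])

```text
clock: 23.38
tool_pos: [0.5063, -0.2674, 0.1204]
eef_rot: [0.994, -0.113, 0.0, 0.0]
contact_force: [-3.6, 2.3, 13.8]
opening: 0.004
finger_force: 6.8
```

step_arm([
  [[0,0,0.1],[0,0,0]],
  [[0,0,0.1],[0,0,0]],
  [[0,0,0],[0,0,0]],
  [[0,0,0],[0,0,0]],
  [[0,0,0],[0,0,0]],
])

```text
clock: 24.0
tool_pos: [0.5063, -0.2675, 0.1201]
eef_rot: [0.994, -0.113, 0.001, 0.0]
contact_force: [-6.9, 4.7, 27.7]
opening: 0.002
finger_force: 14.0
```

Bottomed: the tip is at 101 mm. Release.

step_arm([
  [[0,0,-0.5],[0,0,0]],
  [[0,0,-1],[0,0,0]],
  [[0,0,-2],[0,0,0]],
  [[0,0,-3],[0,0,0]],
  [[0,0,-3],[0,0,0]],
  [[0,0,0],[0,0,0]],
  [[0,0,0],[0,0,0]],
  [[0,0,0],[0,0,0]],
  [[0,0,0],[0,0,0]],
])

```text
clock: 25.12
tool_pos: [0.5059, -0.2672, 0.2114]
eef_rot: [0.994, -0.113, -0.001, -0.0]
contact_force: [0.2, 0.2, -0.1]
opening: 0.004
finger_force: 0.0
```

```bash
python3 -c "
from plant import sensors,finish_job
s=sensors.get_state();print(s['tool_pos'],s['contact_force']);print(finish_job())"
```

```text
[ 0.50592165 -0.26720892  0.21136931] [ 0.15178588  0.1717365  -0.07334794]
the job is handed in; nothing more can be done
None
```

I wound the dial to its stop, set it six clicks clockwise and let it spring up, pressed the start key fully and released it, and handed the job in at about 25 s; no verdict came back.

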